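# Refit a knob on the adhesive warmer and hold it in

## Task

The control knob of the adhesive warmer has come off. Pick it up by its bar, turn it so that the flat in its bore matches the flat of the sprung D-shaft, push it fully home on the shaft, and keep it gripped and pressed so that the shaft stays at least half way down its 8 mm of spring travel, so that I can tighten the screw; finish while still holding it like that. Be gentle: never press or wedge the knob on the shaft with more than 40 N, and leave the other things on the table where they are.

Things in the scene. Friction and masses are not known exactly. Their poses are not given: they have to be found in the camera images.
- knob: loose dark grey control knob, about 80 g, lying bore down. Round skirt 52 mm diameter, 20 mm high; on it an upright finger bar 48 mm long (along x), 16 mm wide (along y), 25 mm high, so 45 mm in all; on +x a pointer nose, 12 to 22 mm up, reaches 37 mm from the axis. Origin: on the axis at the underside; z up, x along the pointer. Grip it by the sides of the bar
- knob_bore (a point): inner end of the knob's D-bore, on its axis, 16 mm above the underside. The bore opens downward: 17.6 mm diameter with a flat 4 mm from the axis on the pointer (+x) side, mouth chamfered about 2 mm. Axes as the knob's
- shaft_tip (a point): centre of the top of the hotplate's upright steel D-shaft: 16 mm diameter, flat 3.5 mm from the axis on its +x side (x points square out of the flat, z up), 25 mm above the deck. The knob slides on (clearance 0.8 mm, 0.5 at the flat) when its x axis points the same way; fully home the bore's end rests on this tip and the skirt is 9 mm above the deck. It sinks with the shaft
- shaft (a joint): how far the sprung D-shaft is pushed down into the hotplate: 0 = up, 0.008 = against its bottom stop (m). Spring 1 N per mm with 3 N preload: about 7 N at 4 mm, 11 N at 8 mm. More than 40 N of contact on the shaft, sideways wedging of a misaligned knob included, spoils the switch
- hotplate: low white adhesive warmer, 280 (x) x 200 (y) x 55 mm, fixed to the table, a round dark heating plate (156 mm diameter, top 63 mm up) at its far end; the D-shaft stands on its deck at x = -95 mm, y = 0 of its frame. Origin: under its centre, x away from the shaft end
- shard_a: blue-painted wall-plaster piece, about 120 x 90 x 28 mm, lying flat; origin under its centre. Leave alone
- shard_b: ochre plaster piece, about 90 x 75 x 25 mm, lying flat; origin under its centre. Leave alone
- shard_c: blue plaster piece, about 100 x 68 x 26 mm, lying flat; origin under its centre. Leave alone
- bottle: standing amber glass bottle, 48 mm diameter, 95 mm tall; origin under its centre. Leave alone
- tub: round white plastic bowl, 90 mm across, 50 mm tall; origin under its centre. Leave alone
- brush: brush lying along its x axis; origin under its middle. Leave alone
- spatula: spatula lying along its x axis; origin under its middle. Leave alone
- spindle: the same D-shaft with its 22 mm collar at deck level; origin on its axis at the deck, 25 mm below the tip when the shaft is up; turns with the shaft (0.35 N m friction) but does not sink
Not all that is in view belongs to the job. There is more than one size of the knob; the one meant has the size given above.

How it is judged:
By the outcome, as a careful person would: the job done as asked, in the order asked, and still so for the second after the job is handed in, while the arm keeps its last pose, push and grip.
It also fails if it takes over 43 s, if anything falls off the work surface, if the arm or the gripper's body presses on something with over 40 N, if the wrist force passes 120 N, or if a joint passes its speed limit or range.

## Robot

A 6-joint arm with a two-finger parallel gripper is mounted at the origin on the work surface. World frame = base frame: x ahead of the robot, y to its left, z up, the work surface at z = 0. Lengths are in m, angles in rad, forces in N, time in s.
With the tool pointing down it reaches from about 0.4 to 0.925 m from the base axis. Payload 3.4 kg.
Tool frame: the origin (TCP) lies where the fingers leave the gripper's body, on its centre line; the fingertips stand 73 mm ahead of it and the grasp point (between the pads) lies 54 mm ahead of it; y points along the fingers, x is the direction in which the jaws open and shut, and the axes are right-handed (so a half turn about y gives the same grasp; the last joint's range is limited). The gripper opens to 85 mm and grips with 20 to 120 N. Pads are 22 mm wide; open, the fingers measure 114 mm over their backs; the gripper's body (76 mm by 85 mm) begins 54 mm behind the grasp point. The pads swing forward as they close: fully open they stand 13 mm farther back than shut.
Start: joints at [-1.331, 0.307, 1.506, -0, 1.328, -0.073], TCP at [0.177, -0.547, 0.304] pointing down, gripper open.
Joint ranges: [-3.12, 3.12], [-1.05, 2.28], [0.14, 2.33], [-1.42, 4.57], [0.1, 2.73], [-2.68, 2.68]. Speed limits (rad/s): [2.57, 2.57, 3.14, 3.14, 3.14, 3.14].

## Interface

Orientations are given as a unit quaternion [w, x, y, z].
In Python, from workcell import robot gives the robot as it stands.
- The arm moves only by the tool carry_out, never from a script. Its argument "plan" is a list of rows, each an object with "translation": the shift along the tool's x, y, z in mm, a list of three; "delta_rot": the turn, a rotation vector about the tool's x, y, z in degrees, a list of three. A call has exactly 5 rows; each row shifts and turns the pose as measured when the row begins, along the tool's axes as they then stand; what a row does not reach is not made up. A row lasts 1/10 s, in which the tool goes at most 50 mm and 8.59 degrees, less where a joint would pass 70% of its speed; a pose out of reach is approached as far as the arm can. A call with a gripper value outside its range is refused whole. "gripper" is the opening, from -1 (shut) to 1 (fully open), set as the call begins (left out, the last holds). The fingers move at their own pace and stop on an object; the grip force is fixed at half the most. Time passes only in rows, so rows that do not move let the fingers close, or fill a call up. It gives the time, the measured TCP pose, the force and the opening at its end, in the units of the state.
- robot.get_state(): the state, without advancing time (a new reading comes with each control period).
- robot.read_camera(name): name is "side" or "top" or "wrist"; returns a dict with "color" (384x512x3 uint8, red, green, blue), "fovy" (degrees; the focal length in pixels is half the picture's height over the tangent of half this angle, whatever the lens; pixels are square), "cx", "cy" (the principal point, pixels), "k1" (the pictures are not rectified: a ray, as slopes to the right and down, at radius r is drawn at 1 + k1 r^2 times it, then the intrinsics apply), "world_from_camera" (4x4, takes a point from camera to world coordinates). Camera axes: x right, y up, looking along -z (the intrinsics and any distortion apply to the point x, -y, -z); pixel columns grow to the right and rows downward; lengths in m; the calibration is good to about 2 mm. A picture is of the moment at which its call begins. There is no depth.
- robot.job_done(): hands the job in, once; it reports no verdict.
The state is a dict: "time_s": time; "joint_positions": joint angles; "dq": joint speeds; "tau": joint torques, N m; "ee_pos": TCP position; "eef_rot": TCP orientation; "wrist_force": force on the tool from outside, world axes, zero at the start; "torque": the same for the moment, N m; "gripper_width": finger opening in m.
Only numpy, scipy, OpenCV 4.12 (cv2) and the standard library are available. Lean on these libraries where they do the work, as an engineer would, in place of code of your own. Each camera call takes 0.05 s, during which the arm holds its last target. There are 200 camera calls.

## Working session

There is one attempt and no reset: what is moved stays moved. The work goes in short steps, Python scripts to look and compute and a tool call to move; the robot and the scene stay as the last step left them, time stands still between calls to the robot, and variables do not carry over. Pictures are saved under pics/ and viewed, about 8 in all and at most 12, crops included, and the job is handed in when it is done.

Besides the shell and the picture viewer there is one more tool, called after "Emit:" in YAML: its name, and indented under it one key for each argument. carry_out: Moves the arm, as the interface text tells. Its arguments: {"type":"object","properties":{"plan":{"type":"array","items":{"type":"object","properties":{"translation":{"type":"array","items":{"type":"number"}},"delta_rot":{"type":"array","items":{"type":"number"}}}}},"gripper":{"type":"number"}},"required":["plan"]}

```bash
mkdir -p pics
cat > h.py <<'E'
import numpy as np, cv2
from workcell import robot
from scipy.spatial.transform import Rotation as R
def cam(n,save=None):
    c=robot.read_camera(n)
    if save: cv2.imwrite('pics/'+save,c['color'][:,:,::-1])
    return c
def K(c):
    f=192/np.tan(np.radians(c['fovy'])/2); return np.array([[f,0,c['cx']],[0,f,c['cy']],[0,0,1.]]),np.array([c['k1'],0,0,0.])
def ray(c,uv):
    k,d=K(c); p=cv2.undistortPoints(np.array(uv,float).reshape(-1,1,2),k,d).reshape(-1,2)
    T=np.array(c['world_from_camera']); v=np.c_[p[:,0],-p[:,1],-np.ones(len(p))]@T[:3,:3].T
    return T[:3,3],v
def onz(c,uv,z):
    o,v=ray(c,uv); return o+v*((z-o[2])/v[:,2])[:,None]
def proj(c,P):
    k,d=K(c);T=np.linalg.inv(np.array(c['world_from_camera']));q=np.atleast_2d(P)@T[:3,:3].T+T[:3,3]
    q=q*[1,-1,-1]; return cv2.projectPoints(q,np.zeros(3),np.zeros(3),k,d)[0].reshape(-1,2)
def rot(s): w,x,y,z=s['eef_rot']; return R.from_quat([x,y,z,w])
E
python3 - <<'E'
from h import *
a=cam('top');b=cam('side')
for n,c in(('top',a),('side',b)): print(n,c['fovy'],c['k1'],np.round(c['world_from_camera'],3).tolist())
cv2.imwrite('pics/1.png',cv2.resize(a['color'][:,:,::-1],(800,600),interpolation=2)); cv2.imwrite('pics/2.png',cv2.resize(b['color'][:,:,::-1],(800,600),interpolation=2))
print(robot.get_state())
E
```

```text
top 57.77314931899807 -0.0744761898968961 [[-0.005, 0.994, -0.113, 0.385], [-1.0, -0.004, 0.011, -0.024], [0.01, 0.113, 0.994, 1.269], [0.0, 0.0, 0.0, 1.0]]
side 50.48023484110426 -0.12993133203817175 [[0.997, 0.047, -0.06, 0.462], [-0.075, 0.501, -0.862, -0.931], [-0.011, 0.864, 0.503, 0.592], [0.0, 0.0, 0.0, 1.0]]
{'time_s': 0.1, 'joint_positions': array([-1.33046875e+00,  3.07514063e-01,  1.50751287e+00, -2.20112986e-05,
        1.32840909e+00, -7.34727161e-02]), 'dq': array([ 9.99589027e-04, -1.88711980e-03, -2.75665486e-03,  1.57072248e-05,
       -4.79748291e-04,  3.18469913e-04]), 'tau': array([ 2.94066958e-04, -4.58529568e+01, -2.52608156e+01, -2.35928965e-04,
        5.55478720e-03, -1.65593278e-06]), 'ee_pos': array([ 0.17735976, -0.54645993,  0.30307521]), 'eef_rot': array([ 0.57240273, -0.57157258,  0.41623044, -0.41522539]), 'wrist_force': array([-0.45829617, -0.84112919, -0.36693822]), 'torque': array([-0.02317274, -0.03346202, -0.00792234]), 'gripper_width': 0.08531901659009355}
```

View pics/1.png

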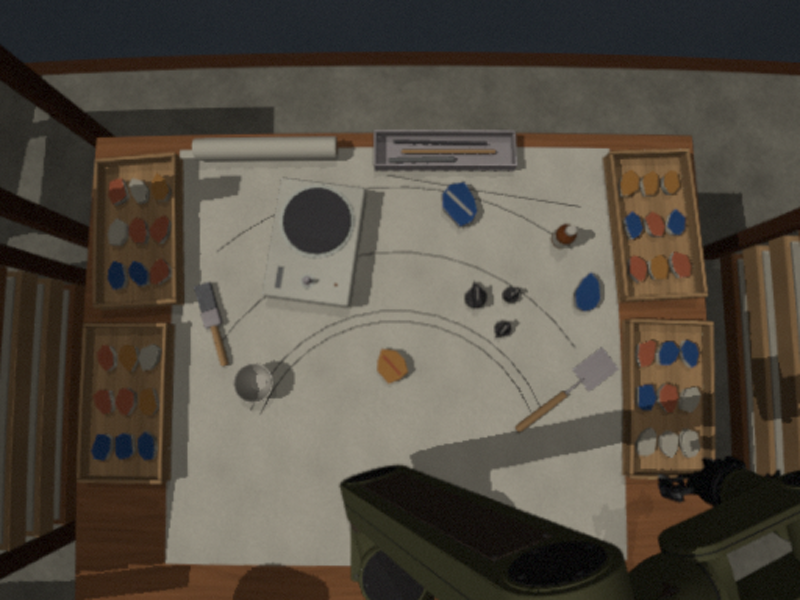

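View pics/2.png

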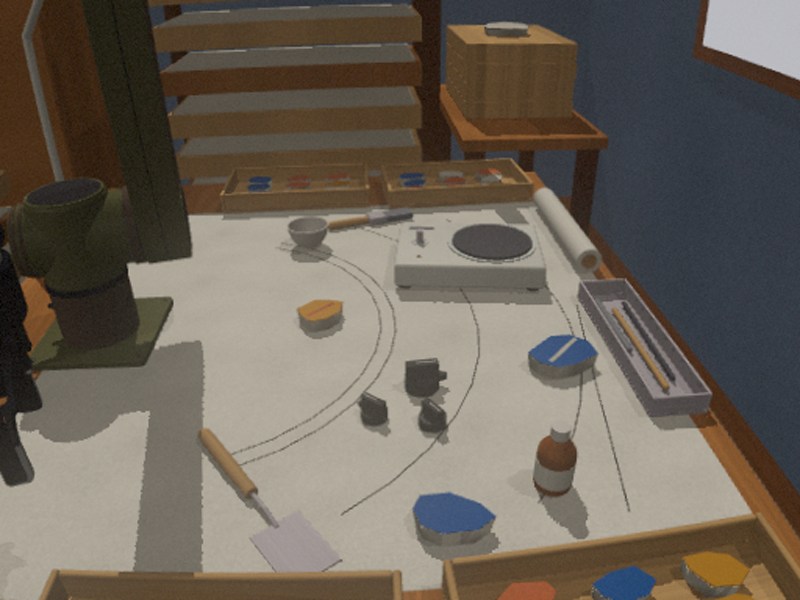

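Top view: the three dark knobs are at about (476,295), (512,294) and (503,328). The largest is (476,295). The shaft is near (309,282) on the deck of the warmer. In the side view the big knob is at (422,377) with its nose to the right, and the shaft is at (420,237).

Run:
```python
from h import *
a=cam('top');b=cam('side');w=cam('wrist')
s=.64
print('knob top',onz(a,[[476*s,295*s]],.03),'side',onz(b,[[422*s,377*s]],.025))
print('shaft top',onz(a,[[309*s,282*s]],.075),'side',onz(b,[[420*s,231*s]],.08))
print('plate',onz(a,[[317*s,221*s]],.063),onz(b,[[492*s,242*s]],.063))
st=robot.get_state();print(rot(st).as_matrix().round(3))
T=np.array(w['world_from_camera']);Rt=rot(st).as_matrix();print('cam in tool',Rt.T@(T[:3,3]-st['ee_pos']),(Rt.T@T[:3,:3]).round(2),w['fovy'],w['k1'])
big=[cv2.resize(a['color'][130:230,240:370,::-1],(520,400),interpolation=3)]
big.append(cv2.resize(a['color'][150:220,160:230,::-1],(280,280),interpolation=3));big[1]=cv2.copyMakeBorder(big[1],0,120,0,0,0)
cv2.imwrite('pics/3.png',np.hstack(big))
```

```text
knob top [[ 0.5400553  -0.18822197  0.03      ]] side [[ 0.53711825 -0.19510975  0.025     ]]
shaft top [[0.56497161 0.18831984 0.075     ]] side [[0.57184708 0.19429916 0.08      ]]
plate [[0.70704732 0.17479927 0.063     ]] [[0.70931631 0.16733518 0.063     ]]
[[ 0.309 -0.     0.951]
 [-0.951  0.001  0.309]
 [-0.001 -1.     0.   ]]
cam in tool [ 0.00038062 -0.07031324  0.06700692] [[ 1.   -0.    0.  ]
 [ 0.    0.27 -0.96]
 [ 0.    0.96  0.27]] 64.43296724137073 -0.026771948053437893
```

View pics/3.png

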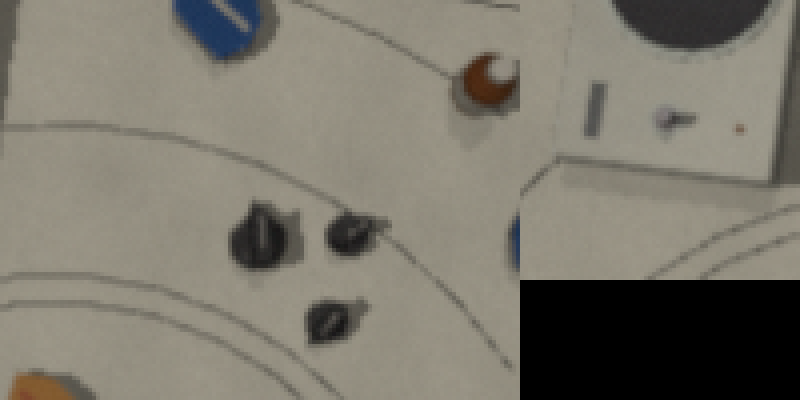

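The target knob is at about (0.539,-0.191) with its pointer roughly along world +x. The shaft is at about (0.568,0.191). I'm moving above the knob for a near look.

Emit:
carry_out:
  plan:
    - {"translation": [-21, 7, 43], "delta_rot": [0, 0, 0]}
    - {"translation": [-21, 7, 43], "delta_rot": [0, 0, 0]}
    - {"translation": [-21, 7, 43], "delta_rot": [0, 0, 0]}
    - {"translation": [-21, 7, 43], "delta_rot": [0, 0, 0]}
    - {"translation": [-21, 7, 43], "delta_rot": [0, 0, 0]}
  gripper: 0.1

```text
time_s: 0.75
ee_pos: [0.3511, -0.3831, 0.2673]
eef_rot: [-0.568, 0.571, -0.418, 0.421]
wrist_force: [0.6, 0.7, -0.9]
gripper_width: 0.0467
```

Emit:
carry_out:
  plan:
    - {"translation": [-21, 7, 43], "delta_rot": [0, 0, 0]}
    - {"translation": [-21, 7, 43], "delta_rot": [0, 0, 0]}
    - {"translation": [-21, 7, 43], "delta_rot": [0, 0, 0]}
    - {"translation": [0, 0, 0], "delta_rot": [0, 8.5, 0]}
    - {"translation": [0, 0, 0], "delta_rot": [0, 8.5, 0]}

```text
time_s: 1.25
ee_pos: [0.4634, -0.2746, 0.2439]
eef_rot: [-0.5, 0.502, -0.498, 0.5]
wrist_force: [-0.4, -0.0, -0.2]
gripper_width: 0.0469
```

Emit:
carry_out:
  plan:
    - {"translation": [-32, 10, 30], "delta_rot": [0, 0, 0]}
    - {"translation": [-32, 10, 30], "delta_rot": [0, 0, 0]}
    - {"translation": [-24, 6, 18], "delta_rot": [0, 0, 0]}
    - {"translation": [0, 0, 0], "delta_rot": [0, 0, 0]}
    - {"translation": [0, 0, 0], "delta_rot": [0, 0, 0]}

```text
time_s: 1.75
ee_pos: [0.5451, -0.1834, 0.2163]
eef_rot: [-0.499, 0.501, -0.498, 0.502]
wrist_force: [-0.9, 0.1, 0.0]
gripper_width: 0.0471
```

Run:
```python
from h import *
w=cam('wrist','k_raw.png')
st=robot.get_state();print(st['ee_pos'],np.abs(st['dq']).max(),rot(st).as_matrix().round(3).tolist())
np.savez('kcam.npz',**w)
cv2.imwrite('pics/4.png',cv2.resize(w['color'][:,:,::-1],(800,600),interpolation=2))
```

```text
[ 0.54496352 -0.18351356  0.21638399] 0.02493047292392659 [[0.0, 0.002, 1.0], [-1.0, -0.005, 0.0], [0.005, -1.0, 0.002]]
```

View pics/4.png

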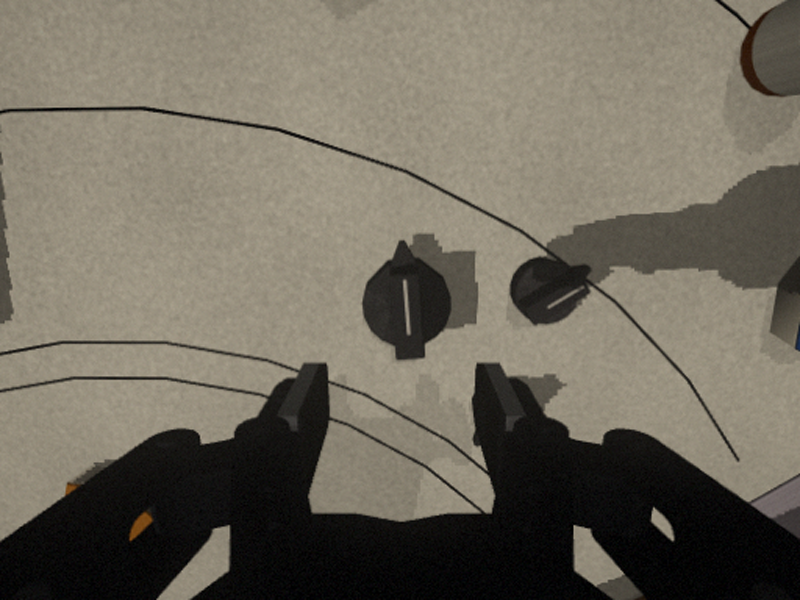

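The knob's skirt circle is centred near (407,303), radius about 43. Its white index line runs from (404,278) to (409,335), and the nose tip is at (403,241). The small knob at (548,290) is to the right. I'm measuring these, then going to the shaft.

Run:
```python
from h import *
w=dict(np.load('kcam.npz'));im=w['color'].astype(int);s=.64
g=im.sum(2)/3
roi=np.zeros(g.shape,bool);roi[172:220,252:268]=1
m=roi&(g>110);ys,xs=np.nonzero(m);print(len(xs),ys.min(),ys.max())
P=onz(w,np.c_[xs,ys],.045);c=P.mean(0);u=np.linalg.svd(P-c)[2][0];u*=np.sign(u[0]);t=(P-c)@u
print('line centre',c,'ends',c[:2]+u[:2]*t.min(),c[:2]+u[:2]*t.max(),'yaw',np.degrees(np.arctan2(u[1],u[0])))
# skirt circle top edge z=.02: left/right extremes
for z in(.02,):print(onz(w,[[363*s,303*s],[451*s,303*s],[403*s,241*s],[396*s,359*s],[424*s,359*s]],z))
print('bar end top',onz(w,[[396*s,347*s],[424*s,347*s]],.045))
```

```text
67 179 213
line centre [ 0.54450174 -0.1873143   0.045     ] ends [ 0.52958655 -0.18841936] [ 0.55867884 -0.18626393] yaw 4.237267751641146
[[ 0.53933343 -0.16281021  0.02      ]
 [ 0.53932644 -0.21396663  0.02      ]
 [ 0.57540842 -0.18596268  0.02      ]
 [ 0.50447075 -0.18192908  0.02      ]
 [ 0.50445514 -0.19875064  0.02      ]]
bar end top [[ 0.5215025  -0.18207622  0.045     ]
 [ 0.52149109 -0.19721226  0.045     ]]
```

Emit:
carry_out:
  plan:
    - {"translation": [-49, 0, 0], "delta_rot": [0, 0, 0]}
    - {"translation": [-49, 0, 0], "delta_rot": [0, 0, 0]}
    - {"translation": [-49, 0, 0], "delta_rot": [0, 0, 0]}
    - {"translation": [-49, 0, 0], "delta_rot": [0, 0, 0]}
    - {"translation": [-49, 0, 0], "delta_rot": [0, 0, 0]}

```text
time_s: 2.3
ee_pos: [0.5467, 0.0549, 0.2162]
eef_rot: [-0.494, 0.496, -0.5, 0.51]
wrist_force: [1.3, -0.2, -1.0]
gripper_width: 0.0468
```

Emit:
carry_out:
  plan:
    - {"translation": [-49, -8, 0], "delta_rot": [0, 0, 0]}
    - {"translation": [-49, -8, 0], "delta_rot": [0, 0, 0]}
    - {"translation": [-49, -8, 0], "delta_rot": [0, 0, 0]}
    - {"translation": [0, 0, 0], "delta_rot": [0, 0, 0]}
    - {"translation": [0, 0, 0], "delta_rot": [0, 0, 0]}

```text
time_s: 2.8
ee_pos: [0.5491, 0.2073, 0.2415]
eef_rot: [-0.495, 0.494, -0.5, 0.511]
wrist_force: [0.0, 0.1, -0.7]
gripper_width: 0.0471
```

Run:
```python
from h import *
w=cam('wrist','s_raw.png')
st=robot.get_state();print(st['ee_pos'],np.abs(st['dq']).max(),proj(w,[[.568,.191,.08]]))
np.savez('scam.npz',**w)
cv2.imwrite('pics/5.png',cv2.resize(w['color'][:,:,::-1],(800,600),interpolation=2))
```

```text
[0.54932654 0.20713932 0.24165948] 0.027810424607032577 [[274.52997635 176.37877424]]
```

View pics/5.png

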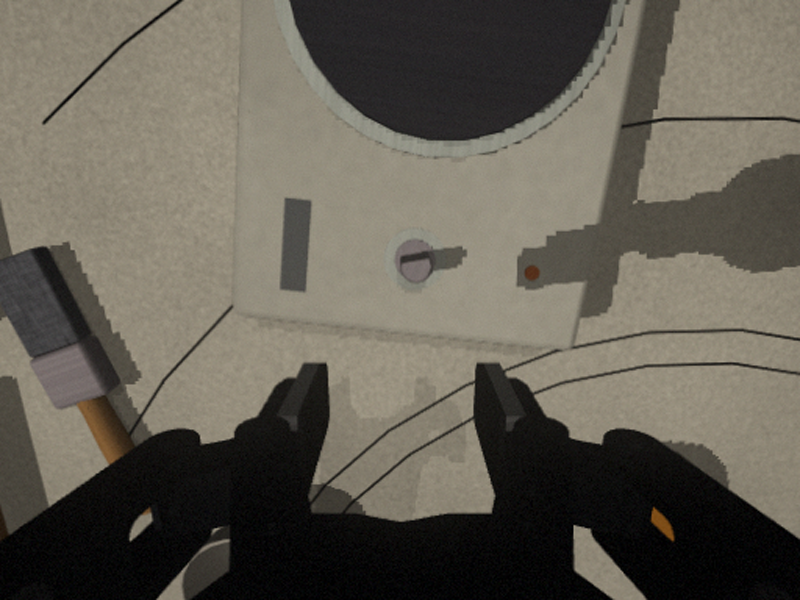

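The shaft tip is at about (416,262), with a dark band across it that is tilted by roughly 10°. I'm zooming in to read the flat.

Run:
```python
from h import *
w=dict(np.load('scam.npz'));im=w['color'][140:196,234:308,::-1]
cv2.imwrite('pics/6.png',cv2.resize(im,(740,560),interpolation=0))
```

```text
(no output)
```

View pics/6.png

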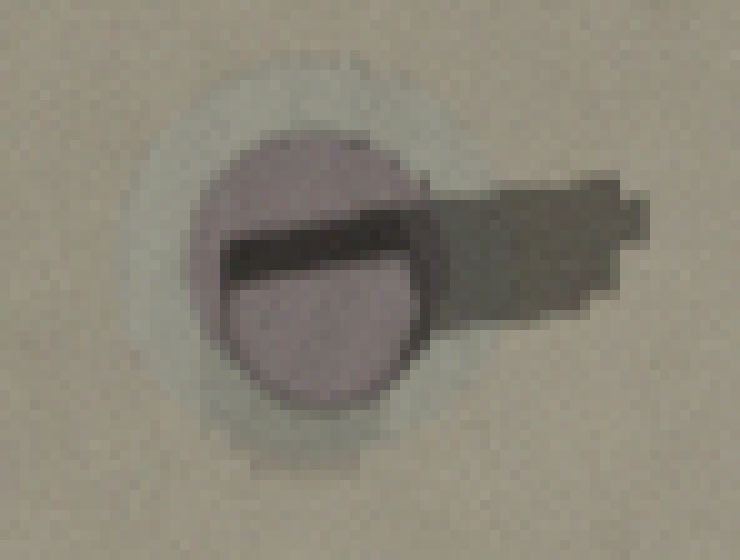

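The tip is the lower pink D. The dark band behind it is the flat's face, facing image-up (about world +x). The tip's flat edge runs from (228,287) to (415,255) in the crop, and the lowest tip point is (325,405). I'm computing the shaft axis and yaw, and refining the knob.

Run:
```python
from h import *
w=dict(np.load('scam.npz'));im=w['color'].astype(int)
f=lambda X:np.array(X)/10+[234-.5,140-.5]
E=onz(w,f([[228,287],[415,255]]),.08);mid=E.mean(0);d=E[0]-E[1];d/=np.linalg.norm(d)
n=np.array([d[1],-d[0],0]);n*=np.sign(n[0]);print('edge len',np.linalg.norm(E[0]-E[1]),'yaw',np.degrees(np.arctan2(n[1],n[0])),'centre',mid-.0035*n)
print('bottom pt dist',(mid-onz(w,f([[325,405]]),.08)[0])@n)
# pink mask auto: region connected below band
m=((im[...,0]-im[...,1])>6)&(im.sum(2)/3>95)
m[:140]=0;m[184:]=0;m[:,:250]=0;m[:,280:]=0
l,lab,st,ce=cv2.connectedComponentsWithStats(m.astype(np.uint8),connectivity=4)
for i in range(1,l):
  if st[i,4]>40:
    print(st[i],ce[i]);
    cs=cv2.findContours((lab==i).astype(np.uint8),0,1)[0][0].reshape(-1,2);cc=onz(w,ce[i:i+1],.08);print(cc)
T=w['world_from_camera'];print('tool yaw~',np.degrees(np.arctan2(-T[0][0],-T[1][0])) if 0 else np.degrees(np.arctan2(T[1][0],T[0][0]))+90)
# deck edge direction: front edge & plate
print('plate slot',onz(w,np.array([[298,198],[293,291]])*.64,.055))
```

```text
edge len 0.0146325612531035 yaw 8.554280835457462 centre [0.57238314 0.1972982  0.08      ]
bottom pt dist 0.010477907091220661
[253 153  23  19 157] [262.33757962 159.45859873]
[[0.5814385  0.20027984 0.08      ]]
[257 167  18  14 183] [265.98907104 172.69945355]
[[0.57105717 0.19761224 0.08      ]]
tool yaw~ -1.1886117590750729
plate slot [[0.60634117 0.2584354  0.055     ]
 [0.55591038 0.26497208 0.055     ]]
```

The shaft axis is at about (0.5725,0.1975) with yaw about 8.5°. The knob is at about (0.539,-0.188) with yaw 4.2°; its skirt, nose and bar end all agree. Going back to grasp.

Emit:
carry_out:
  plan:
    - {"translation": [0, 0, 0], "delta_rot": [0, -5.4, 0]}
    - {"translation": [49, 4, -5], "delta_rot": [0, 0, 0]}
    - {"translation": [49, 4, -5], "delta_rot": [0, 0, 0]}
    - {"translation": [49, 4, -5], "delta_rot": [0, 0, 0]}
    - {"translation": [49, 4, -5], "delta_rot": [0, 0, 0]}

```text
time_s: 3.35
ee_pos: [0.5439, 0.0063, 0.2277]
eef_rot: [0.52, -0.517, 0.475, -0.487]
wrist_force: [-0.5, 0.1, -0.5]
gripper_width: 0.0474
```

Emit:
carry_out:
  plan:
    - {"translation": [49, 5, -5], "delta_rot": [0, 0, 0]}
    - {"translation": [49, 5, -5], "delta_rot": [0, 0, 0]}
    - {"translation": [49, 5, -5], "delta_rot": [0, 0, 0]}
    - {"translation": [40, 5, -4], "delta_rot": [0, 0, 0]}
    - {"translation": [0, 0, 0], "delta_rot": [0, 0, 0]}

```text
time_s: 3.85
ee_pos: [0.531, -0.195, 0.2096]
eef_rot: [-0.513, 0.514, -0.48, 0.493]
wrist_force: [0.1, 0.5, 0.2]
gripper_width: 0.0469
```

```bash
cat >> h.py <<'E'
def go(P,yaw):
    "shift in tool mm and turn deg to reach TCP P with tool down at yaw"
    s=robot.get_state();r=rot(s);c,n=np.cos(np.radians(yaw)),np.sin(np.radians(yaw))
    D=R.from_matrix(np.array([[n,0,c],[-c,0,n],[0,-1,0]]))
    print('at',s['ee_pos'].round(4),'F',s['wrist_force'].round(1),'M',np.round(s['torque'],2),'w',round(s['gripper_width'],4),'need',(r.inv().apply(np.array(P)-s['ee_pos'])*1000).round(1),'turn',(r.inv()*D).as_rotvec(degrees=True).round(2))
E
python3 -c "
from h import *
go([.539,-.188,.097],4.2)"
```

```text
at [ 0.531  -0.195   0.2096] F [0.1 0.5 0.2] M [0.04 0.03 0.01] w 0.0469 need [ -8.2 112.6   7. ] turn [-0.68 -1.11  0.83]
```

Emit:
carry_out:
  plan:
    - {"translation": [-8, 20, 7], "delta_rot": [-0.7, -1.1, 0.8]}
    - {"translation": [0, 25, 0], "delta_rot": [0, 0, 0]}
    - {"translation": [0, 15, 0], "delta_rot": [0, 0, 0]}
    - {"translation": [0, 0, 0], "delta_rot": [0, 0, 0]}
    - {"translation": [0, 0, 0], "delta_rot": [0, 0, 0]}

```text
time_s: 4.35
ee_pos: [0.5317, -0.1963, 0.1488]
eef_rot: [-0.513, 0.514, -0.487, 0.485]
wrist_force: [0.8, 0.1, 0.7]
gripper_width: 0.0471
```

Run:
```python
from h import *
w=cam('wrist');np.savez('kcam2.npz',**w);go([.539,-.188,.097],4.2)
g=w['color'].sum(2)/3.
p=proj(w,[[.5296,-.1884,.045],[.5587,-.1863,.045],[.539,-.188,.045]]);print(p.round(1))
x0,y0=p[:2].min(0).astype(int)-8;x1,y1=p[:2].max(0).astype(int)+9
m=np.zeros(g.shape,bool);m[y0:y1,x0:x1]=g[y0:y1,x0:x1]>100
ys,xs=np.nonzero(m);P=onz(w,np.c_[xs,ys],.045);c=P.mean(0);u=np.linalg.svd(P-c)[2][0];u*=np.sign(u[0]);t=(P-c)@u
print(len(xs),'centre',c,'span',t.min(),t.max(),'yaw',np.degrees(np.arctan2(u[1],u[0])))
cv2.imwrite('pics/7.png',cv2.resize(w['color'][:,:,::-1],(800,600),interpolation=2))
```

```text
at [ 0.5317 -0.1962  0.1489] F [-0.6 -0.2 -0.4] M [0.04 0.03 0.01] w 0.0469 need [-7.8 51.9  7.9] turn [ 0.13 -1.02  0.01]
[[242.9 226.5]
 [241.4 179.9]
 [242.9 211.9]]
146 centre [ 0.54409033 -0.18754203  0.045     ] span -0.014841289021094306 0.014629218325454281 yaw 4.225927192381647
```

View pics/7.png

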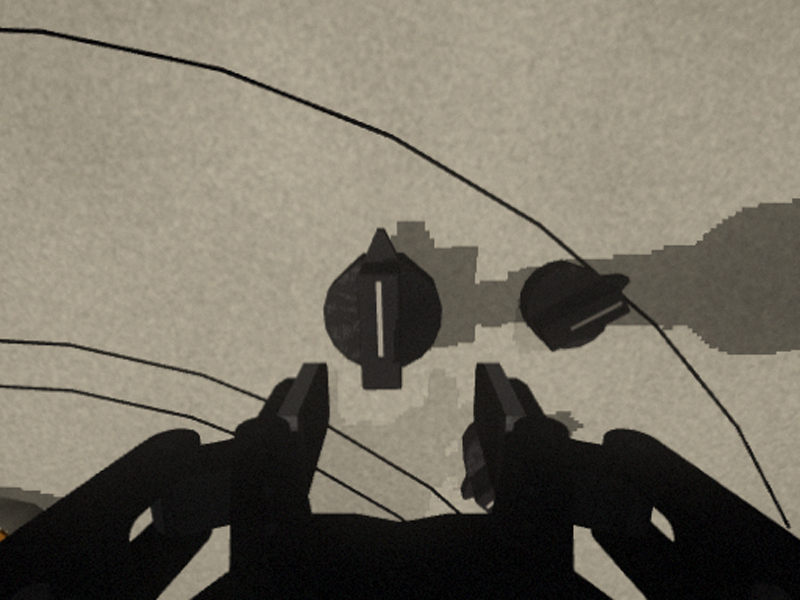

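The index line reads yaw 4.2° with its centre at (0.5441,-0.1875), the same as before. The nose is at (380,230). The lateral shift was lost to lag, so I'm repeating it before going down.

Emit:
carry_out:
  plan:
    - {"translation": [-8, 0, 8], "delta_rot": [0, -1, 0]}
    - {"translation": [-4, 0, 4], "delta_rot": [0, 0, 0]}
    - {"translation": [0, 0, 0], "delta_rot": [0, 0, 0]}
    - {"translation": [0, 0, 0], "delta_rot": [0, 0, 0]}
    - {"translation": [0, 0, 0], "delta_rot": [0, 0, 0]}

```text
time_s: 4.9
ee_pos: [0.5457, -0.1823, 0.1524]
eef_rot: [0.519, -0.518, 0.479, -0.482]
wrist_force: [0.0, -0.8, 0.4]
gripper_width: 0.0468
```

```bash
python3 -c "
from h import *
go([.539,-.188,.097],4.2)"
```

```text
at [ 0.5457 -0.1823  0.1524] F [ 0.  -0.8  0.4] M [ 0.04 -0.01 -0.03] w 0.0468 need [ 5.  55.4 -7.3] turn [-0.21  0.11  0.16]
```

Emit:
carry_out:
  plan:
    - {"translation": [3, 0, -4], "delta_rot": [0, 0, 0]}
    - {"translation": [2, 0, -3], "delta_rot": [0, 0, 0]}
    - {"translation": [0, 0, 0], "delta_rot": [0, 0, 0]}
    - {"translation": [0, 15, 0], "delta_rot": [0, 0, 0]}
    - {"translation": [0, 15, 0], "delta_rot": [0, 0, 0]}

```text
time_s: 5.4
ee_pos: [0.5396, -0.1894, 0.1242]
eef_rot: [0.519, -0.518, 0.478, -0.484]
wrist_force: [-0.4, -0.6, 0.6]
gripper_width: 0.0471
```

```bash
python3 -c "
from h import *
go([.539,-.188,.097],4.2)"
```

```text
at [ 0.5396 -0.1894  0.1242] F [-0.4 -0.6  0.6] M [0.03 0.01 0.02] w 0.0471 need [-1.6 27.2 -0.7] turn [-0.47  0.09  0.31]
```

Emit:
carry_out:
  plan:
    - {"translation": [-1.5, 10, 0], "delta_rot": [0, 0, 0]}
    - {"translation": [0, 10, 0], "delta_rot": [0, 0, 0]}
    - {"translation": [0, 5, 0], "delta_rot": [0, 0, 0]}
    - {"translation": [0, 0, 0], "delta_rot": [0, 0, 0]}
    - {"translation": [0, 0, 0], "delta_rot": [0, 0, 0]}

```text
time_s: 5.9
ee_pos: [0.5384, -0.188, 0.0959]
eef_rot: [0.518, -0.518, 0.479, -0.483]
wrist_force: [1.3, 0.0, -0.4]
gripper_width: 0.0467
```

```bash
python3 -c "
from h import *
go([.539,-.188,.097],4.2)"
```

```text
at [ 0.5384 -0.188   0.0959] F [ 1.3  0.  -0.4] M [ 0.02 -0.02  0.01] w 0.0467 need [ 0.  -1.1  0.6] turn [-0.28  0.02  0.21]
```

Emit:
carry_out:
  plan:
    - {"translation": [0, -1, 0], "delta_rot": [-0.3, 0, 0.2]}
    - {"translation": [0, 0, 0], "delta_rot": [0, 0, 0]}
    - {"translation": [0, 0, 0], "delta_rot": [0, 0, 0]}
    - {"translation": [0, 0, 0], "delta_rot": [0, 0, 0]}
    - {"translation": [0, 0, 0], "delta_rot": [0, 0, 0]}
  gripper: -1

```text
time_s: 6.4
ee_pos: [0.5396, -0.1884, 0.0987]
eef_rot: [0.518, -0.518, 0.48, -0.482]
wrist_force: [0.2, 0.0, -1.0]
gripper_width: 0.0146
```

```bash
python3 -c "
from h import *
go([.539,-.188,.097],4.2)"
```

```text
at [ 0.5396 -0.1884  0.0987] F [ 0.2  0.  -1. ] M [-0.02 -0.04  0.  ] w 0.0146 need [-0.5  1.7 -0.5] turn [-0.13  0.04  0.09]
```

Emit:
carry_out:
  plan:
    - {"translation": [0, -20, 0], "delta_rot": [0, 0, 0]}
    - {"translation": [0, -30, 0], "delta_rot": [0, 0, 0]}
    - {"translation": [0, -30, 0], "delta_rot": [0, 0, 0]}
    - {"translation": [0, -25, 0], "delta_rot": [0, 0, 0]}
    - {"translation": [0, 0, 0], "delta_rot": [0, 0, 0]}

```text
time_s: 6.9
ee_pos: [0.538, -0.1877, 0.2053]
eef_rot: [-0.518, 0.519, -0.482, 0.48]
wrist_force: [0.5, -1.0, -1.4]
gripper_width: 0.0147
```

Run:
```python
from h import *
w=cam('wrist');np.savez('kcam3.npz',**w);go([.5733,.1976,.21],8.6)
cv2.imwrite('pics/8.png',cv2.resize(w['color'][:,:,::-1],(800,600),interpolation=2))
```

```text
at [ 0.5371 -0.1874  0.2036] F [ 0.5 -0.6 -0.8] M [-0.03 -0.03 -0.  ] w 0.0145 need [-381.2   -5.8   64.5] turn [ 0.29 -4.36 -0.14]
```

View pics/8.png

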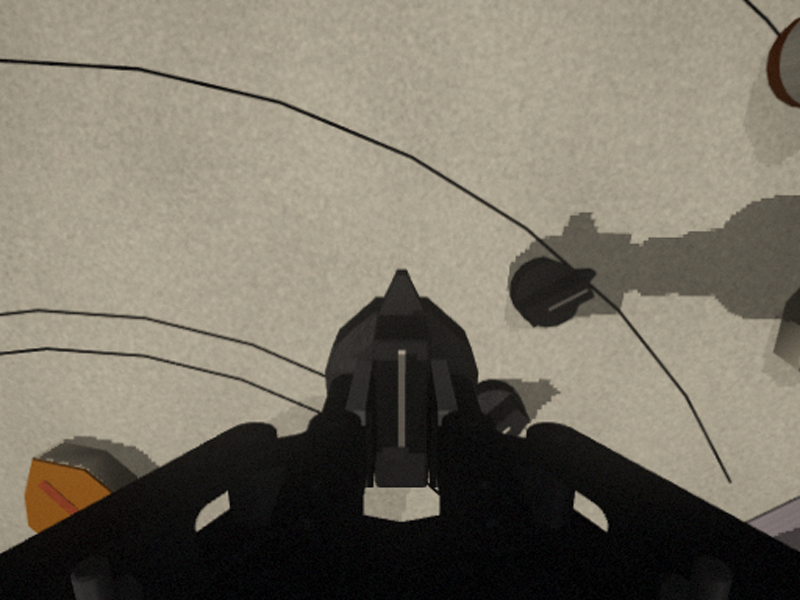

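The knob is held square in the jaws: index line vertical at column 402, nose tip at (402,270). I'm going to a point short of the shaft, so the shaft shows ahead of the nose for a second measurement.

Emit:
carry_out:
  plan:
    - {"translation": [0, 0, 0], "delta_rot": [0, -4.4, 0]}
    - {"translation": [-30, -2, 2], "delta_rot": [0, 0, 0]}
    - {"translation": [-45, -2, 3], "delta_rot": [0, 0, 0]}
    - {"translation": [-45, -2, 3], "delta_rot": [0, 0, 0]}
    - {"translation": [-45, -2, 3], "delta_rot": [0, 0, 0]}

```text
time_s: 7.45
ee_pos: [0.5207, -0.0233, 0.2047]
eef_rot: [-0.532, 0.537, -0.467, 0.459]
wrist_force: [1.7, 0.1, -1.1]
gripper_width: 0.0149
```

Emit:
carry_out:
  plan:
    - {"translation": [-45, -2, 3], "delta_rot": [0, 0, 0]}
    - {"translation": [-45, -2, 3], "delta_rot": [0, 0, 0]}
    - {"translation": [-45, -2, 3], "delta_rot": [0, 0, 0]}
    - {"translation": [-40, 0, 3], "delta_rot": [0, 0, 0]}
    - {"translation": [-15, 0, 0], "delta_rot": [0, 0, 0]}

```text
time_s: 7.95
ee_pos: [0.4985, 0.1762, 0.203]
eef_rot: [-0.529, 0.541, -0.47, 0.455]
wrist_force: [0.5, -0.1, -0.7]
gripper_width: 0.0147
```

Emit:
carry_out:
  plan:
    - {"translation": [0, 0, 0], "delta_rot": [0, 0, 0]}
    - {"translation": [0, 0, 0], "delta_rot": [0, 0, 0]}
    - {"translation": [0, 0, 0], "delta_rot": [0, 0, 0]}
    - {"translation": [0, 0, 0], "delta_rot": [0, 0, 0]}
    - {"translation": [0, 0, 0], "delta_rot": [0, 0, 0]}

```text
time_s: 8.45
ee_pos: [0.4958, 0.1747, 0.1983]
eef_rot: [-0.526, 0.544, -0.471, 0.453]
wrist_force: [0.1, 0.6, -1.0]
gripper_width: 0.0145
```

Run:
```python
from h import *
w=cam('wrist');np.savez('scam2.npz',**w);go([.5733,.1976,.21],8.6)
p=proj(w,[[.5725,.1975,.08]])[0];print(p)
x,y=(p-[25,30]).astype(int);print(x,y)
im=w['color'][:,:,::-1]
cv2.imwrite('pics/9.png',np.hstack([cv2.resize(im[max(y,0):max(y,0)+60,x:x+50],(500,600),interpolation=0),cv2.resize(im,(300,225)).copy() if 0 else cv2.copyMakeBorder(cv2.resize(im,(300,225)),0,375,0,0,0)]))
# knob axis in tool from image 8
k=dict(np.load('kcam3.npz'));from numpy import array
T=k['world_from_camera'];Rt=array([[0,0,0]])
C=array([.0004,-.0703,.0670]);M=array([[1,0,0],[0,.27,-.963],[0,.963,.27]])
kk,d=K(k)
for uv,h in(((402,270),.022),((402,350),.045),((402,447),.045)):
  q=cv2.undistortPoints(array([[uv]],float)*.64,kk,d).ravel();v=M@array([q[0],-q[1],-1]);t=(.0987-h-C[1])/v[1];print(uv,(C+v*t)*1000)
```

```text
at [0.4959 0.1747 0.1983] F [-0.2 -0.2 -1. ] M [ 0.04 -0.02  0.  ] w 0.0147 need [-11.4 -14.5  79.5] turn [ 2.05 -0.19 -0.19]
[237.06174859  81.08900949]
212 51
(402, 270) [ 0.74503655 76.7        36.61365928]
(402, 350) [ 0.70519521 53.7        18.69353872]
(402, 447) [  0.72502878  53.7        -12.03900774]
```

View pics/9.png

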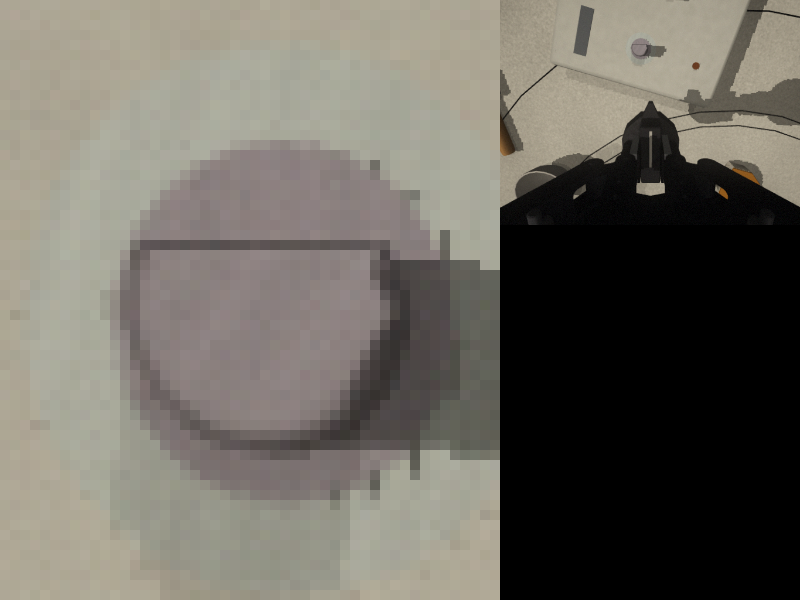

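The flat edge is level in the picture (crop row 245, columns 145–385), so the knob's yaw already matches. The tip's bottom is at row 433 and its sides are at columns 138 and 390. I'm computing the axis.

Run:
```python
from h import *
w=dict(np.load('scam2.npz'))
f=lambda X:np.array(X)/10+[212-.5,51-.5]
E=onz(w,f([[143,248],[388,248]]),.08);mid=E.mean(0);d=E[0]-E[1];L=np.linalg.norm(d);d/=L
n=np.array([d[1],-d[0],0]);n*=np.sign(n[0]);B=onz(w,f([[265,434]]),.08)[0]
print('len',L,'yaw',np.degrees(np.arctan2(n[1],n[0])),'c flat',mid-.0035*n,'c bottom',B+.008*n,'depth',(mid-B)@n)
S=onz(w,f([[136,300],[392,300]]),.08);print('c sides',S.mean(0),np.linalg.norm(S[0]-S[1]))
st=robot.get_state();print(rot(st).as_matrix().round(3).tolist())
```

```text
len 0.014048714194389474 yaw 8.341530771598315 c flat [0.57223393 0.19683871 0.08      ] c bottom [0.57349916 0.1972114  0.08      ] depth 0.010194080144625292
c sides [0.57289066 0.19706661 0.08      ] 0.014745716687077
[[0.146, -0.036, 0.989], [-0.989, -0.002, 0.146], [-0.003, -0.999, -0.036]]
```

Emit:
carry_out:
  plan:
    - {"translation": [-3, 0, 20], "delta_rot": [2, 0, 0]}
    - {"translation": [-3, 0, 22], "delta_rot": [0, 0, 0]}
    - {"translation": [-3, 0, 22], "delta_rot": [0, 0, 0]}
    - {"translation": [-2, 0, 14], "delta_rot": [0, 0, 0]}
    - {"translation": [0, 0, 0], "delta_rot": [0, 0, 0]}

```text
time_s: 9.0
ee_pos: [0.5795, 0.196, 0.1988]
eef_rot: [0.538, -0.53, 0.461, -0.465]
wrist_force: [-0.7, -0.3, -1.1]
gripper_width: 0.0149
```

```bash
python3 -c "
from h import *
go([.5733,.1979,.19],8.4)"
```

```text
at [0.5795 0.196  0.1988] F [-0.7 -0.3 -1.1] M [-0.02 -0.05  0.05] w 0.0149 need [-2.7  8.7 -6. ] turn [-0.68 -0.26 -0.21]
```

Emit:
carry_out:
  plan:
    - {"translation": [0, 0, 0], "delta_rot": [0, 0, 0]}
    - {"translation": [-2.5, 4, -6], "delta_rot": [-0.7, -0.2, -0.2]}
    - {"translation": [0, 0, 0], "delta_rot": [0, 0, 0]}
    - {"translation": [0, 0, 0], "delta_rot": [0, 0, 0]}
    - {"translation": [0, 0, 0], "delta_rot": [0, 0, 0]}

```text
time_s: 9.5
ee_pos: [0.5708, 0.1969, 0.1939]
eef_rot: [-0.534, 0.536, -0.463, 0.462]
wrist_force: [0.1, 0.7, -1.5]
gripper_width: 0.0148
```

```bash
python3 -c "
from h import *
go([.5733,.1979,.183],8.4)"
```

```text
at [0.5708 0.1969 0.1939] F [ 0.1  0.7 -1.5] M [-0.04  0.02  0.05] w 0.0148 need [-0.6 10.9  2.6] turn [ 0.17 -0.08  0.03]
```

Emit:
carry_out:
  plan:
    - {"translation": [-0.5, 3, 2], "delta_rot": [0, 0, 0]}
    - {"translation": [0, 3, 0], "delta_rot": [0, 0, 0]}
    - {"translation": [0, 3, 0], "delta_rot": [0, 0, 0]}
    - {"translation": [0, 0, 0], "delta_rot": [0, 0, 0]}
    - {"translation": [0, 0, 0], "delta_rot": [0, 0, 0]}

```text
time_s: 10.0
ee_pos: [0.5724, 0.1977, 0.1842]
eef_rot: [-0.534, 0.536, -0.463, 0.462]
wrist_force: [0.7, -0.5, -0.5]
gripper_width: 0.0147
```

```bash
python3 -c "
from h import *
go([.5733,.1979,.183],8.4)"
```

```text
at [0.5724 0.1977 0.1842] F [ 0.7 -0.5 -0.5] M [-0.07 -0.03 -0.02] w 0.0147 need [-0.   1.2  0.9] turn [ 0.16 -0.07  0.03]
```

Emit:
carry_out:
  plan:
    - {"translation": [0, 1.5, 1], "delta_rot": [0, 0, 0]}
    - {"translation": [0, 1.5, 0], "delta_rot": [0, 0, 0]}
    - {"translation": [0, 1.5, 0], "delta_rot": [0, 0, 0]}
    - {"translation": [0, 1, 0], "delta_rot": [0, 0, 0]}
    - {"translation": [0, 0, 0], "delta_rot": [0, 0, 0]}

```text
time_s: 10.5
ee_pos: [0.5737, 0.1979, 0.1783]
eef_rot: [-0.534, 0.536, -0.463, 0.462]
wrist_force: [0.0, 0.0, -1.5]
gripper_width: 0.0144
```

```bash
python3 -c "
from h import *
go([.5733,.1979,.163],8.4)"
```

```text
at [0.5737 0.1979 0.1783] F [ 0.   0.  -1.5] M [-0.02  0.01  0.01] w 0.0144 need [-0.1 15.3 -0.3] turn [ 0.15 -0.07  0.03]
```

Emit:
carry_out:
  plan:
    - {"translation": [0, 1, -0.3], "delta_rot": [0, 0, 0]}
    - {"translation": [0, 1, 0], "delta_rot": [0, 0, 0]}
    - {"translation": [0, 1, 0], "delta_rot": [0, 0, 0]}
    - {"translation": [0, 1, 0], "delta_rot": [0, 0, 0]}
    - {"translation": [0, 0, 0], "delta_rot": [0, 0, 0]}

```text
time_s: 11.0
ee_pos: [0.5733, 0.1978, 0.174]
eef_rot: [-0.534, 0.536, -0.463, 0.462]
wrist_force: [-0.2, 0.6, -0.9]
gripper_width: 0.0146
```

```bash
python3 -c "
from h import *
go([.5733,.1979,.163],8.4)"
```

```text
at [0.5733 0.1978 0.174 ] F [-0.2  0.6 -0.9] M [-0.   -0.02  0.01] w 0.0146 need [-0.1 11.   0. ] turn [ 0.14 -0.07  0.03]
```

The underside is about 5 mm below the tip height with no force, so the shaft is in the bore. Continuing down.

Emit:
carry_out:
  plan:
    - {"translation": [0, 1.5, 0], "delta_rot": [0, 0, 0]}
    - {"translation": [0, 1.5, 0], "delta_rot": [0, 0, 0]}
    - {"translation": [0, 1.5, 0], "delta_rot": [0, 0, 0]}
    - {"translation": [0, 1, 0], "delta_rot": [0, 0, 0]}
    - {"translation": [0, 0, 0], "delta_rot": [0, 0, 0]}

```text
time_s: 11.5
ee_pos: [0.5733, 0.1978, 0.168]
eef_rot: [-0.534, 0.536, -0.463, 0.462]
wrist_force: [-0.6, -0.6, -0.7]
gripper_width: 0.0146
```

```bash
python3 -c "
from h import *
go([.5733,.1979,.163],8.4)"
```

```text
at [0.5733 0.1978 0.168 ] F [-0.6 -0.6 -0.7] M [ 0.04  0.01 -0.  ] w 0.0146 need [-0.1  5.   0. ] turn [ 0.14 -0.07  0.03]
```

Emit:
carry_out:
  plan:
    - {"translation": [0, 1.2, 0], "delta_rot": [0, 0, 0]}
    - {"translation": [0, 1.2, 0], "delta_rot": [0, 0, 0]}
    - {"translation": [0, 1.2, 0], "delta_rot": [0, 0, 0]}
    - {"translation": [0, 1.2, 0], "delta_rot": [0, 0, 0]}
    - {"translation": [0, 1.2, 0], "delta_rot": [0, 0, 0]}

```text
time_s: 12.0
ee_pos: [0.5735, 0.1978, 0.1617]
eef_rot: [-0.534, 0.536, -0.463, 0.462]
wrist_force: [-0.7, 1.4, 1.5]
gripper_width: 0.0145
```

```bash
python3 -c "
from h import *
go([.5733,.1979,.156],8.4)"
```

```text
at [0.5735 0.1978 0.1617] F [-0.7  1.4  1.5] M [-0.01  0.02  0.06] w 0.0145 need [-0.1  5.7 -0.1] turn [ 0.12 -0.07  0.02]
```

Contact came about where predicted (0.1625). Now pressing the spring about 6 mm.

Emit:
carry_out:
  plan:
    - {"translation": [0, 1.2, 0], "delta_rot": [0, 0, 0]}
    - {"translation": [0, 1.2, 0], "delta_rot": [0, 0, 0]}
    - {"translation": [0, 1.2, 0], "delta_rot": [0, 0, 0]}
    - {"translation": [0, 1.2, 0], "delta_rot": [0, 0, 0]}
    - {"translation": [0, 0, 0], "delta_rot": [0, 0, 0]}

```text
time_s: 12.5
ee_pos: [0.5734, 0.1978, 0.1586]
eef_rot: [-0.535, 0.535, -0.462, 0.462]
wrist_force: [-1.8, -0.3, 5.6]
gripper_width: 0.0144
```

```bash
python3 -c "
from h import *
go([.5733,.1979,.1562],8.4)"
```

```text
at [0.5734 0.1978 0.1586] F [-1.8 -0.3  5.6] M [-0.05  0.33  0.02] w 0.0144 need [-0.1  2.4 -0.1] turn [ 0.05 -0.07  0.02]
```

Emit:
carry_out:
  plan:
    - {"translation": [0, 1.2, 0], "delta_rot": [0, 0, 0]}
    - {"translation": [0, 1.2, 0], "delta_rot": [0, 0, 0]}
    - {"translation": [0, 1.2, 0], "delta_rot": [0, 0, 0]}
    - {"translation": [0, 0.5, 0], "delta_rot": [0, 0, 0]}
    - {"translation": [0, 0.5, 0], "delta_rot": [0, 0, 0]}

```text
time_s: 13.0
ee_pos: [0.5733, 0.1978, 0.1567]
eef_rot: [0.535, -0.535, 0.462, -0.463]
wrist_force: [-1.2, -1.1, 6.1]
gripper_width: 0.0148
```

```bash
python3 -c "
from h import *
go([.5733,.1979,.1562],8.4)"
```

```text
at [0.5733 0.1978 0.1567] F [-1.2 -1.1  6.1] M [-0.11  0.44 -0.06] w 0.0148 need [-0.1  0.5 -0. ] turn [-0.04 -0.06  0.01]
```

Run:
```python
from h import *
F=[];M=[]
for i in range(6):
    w=cam('wrist');s=robot.get_state();F.append(s['wrist_force']);M.append(s['torque'])
print(np.mean(F,0).round(2),np.std(F,0).round(2),np.mean(M,0).round(3));go([.5733,.1979,.1562],8.4)
k=dict(np.load('kcam3.npz'))
for c in(k,w):
    g=c['color'].sum(2)/3.;r=g[215:300,250:265];print([ (int(y)+215,round(float(v))) for y,v in enumerate(r.max(1)) if v>60][::8])
im=w['color'][:,:,::-1];b=cam('side')['color'][:,:,::-1]
cv2.imwrite('pics/10.png',np.hstack([cv2.resize(im[130:330,150:370],(440,400)),cv2.resize(b[110:200,225:306],(360,400),interpolation=3)]))
```

```text
[-1.81 -0.61  6.68] [0.41 0.55 0.51] [-0.113  0.415 -0.01 ]
at [0.5733 0.1978 0.1568] F [-1.3 -0.1  7.2] M [-0.11  0.41 -0.02] w 0.0145 need [-0.1  0.6 -0. ] turn [-0.05 -0.06  0.01]
[(224, 119), (232, 89), (240, 85), (248, 84), (256, 82), (264, 84), (272, 84), (280, 84)]
[(223, 68), (231, 177), (239, 101), (247, 100), (255, 99), (263, 98), (271, 97), (279, 99)]
```

View pics/10.png

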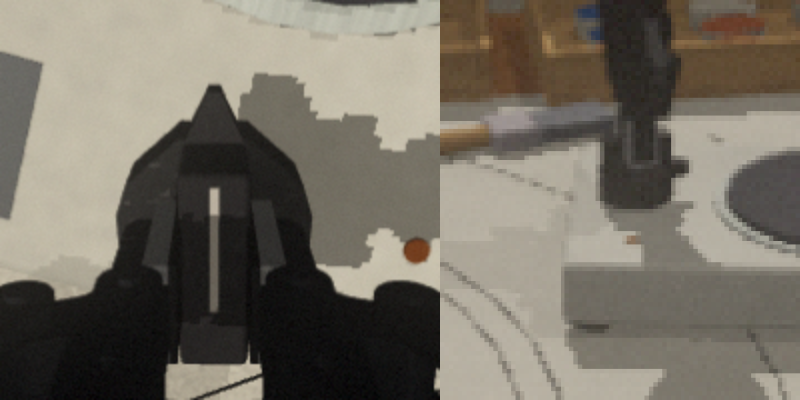

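The knob has not moved in the grip: line top at row 224 and nose at row 172, both as before. The side view shows the skirt just above the deck. Force suggests about 4.6 mm of sink and height about 5.9 mm, so I'm pressing about 1.2 mm more for margin.

Emit:
carry_out:
  plan:
    - {"translation": [0, 1.0, 0], "delta_rot": [0, 0, 0]}
    - {"translation": [0, 1.0, 0], "delta_rot": [0, 0, 0]}
    - {"translation": [0, 0.8, 0], "delta_rot": [0, 0, 0]}
    - {"translation": [0, 0.5, 0], "delta_rot": [0, 0, 0]}
    - {"translation": [0, 0.5, 0], "delta_rot": [0, 0, 0]}

```text
time_s: 13.85
ee_pos: [0.5732, 0.1978, 0.1565]
eef_rot: [0.536, -0.534, 0.462, -0.463]
wrist_force: [-2.3, -0.9, 6.5]
gripper_width: 0.0148
```

Run:
```python
from h import *
F=[];M=[]
for i in range(8):
    w=cam('wrist');s=robot.get_state();F.append(s['wrist_force']);M.append(s['torque'])
print(np.mean(F,0).round(2),np.std(F,0).round(2),np.mean(M,0).round(3));go([.5733,.1979,.1555],8.4)
```

```text
[-2.14 -0.71  7.05] [0.51 0.51 0.45] [-0.115  0.425  0.014]
at [0.5732 0.1978 0.1565] F [-1.5 -0.1  6. ] M [-0.1   0.41  0.02] w 0.015 need [-0.1  1.   0.1] turn [-0.16 -0.05  0.01]
```

Emit:
carry_out:
  plan:
    - {"translation": [0, 1.5, -0.2], "delta_rot": [-0.15, 0, 0]}
    - {"translation": [0, 1.5, -0.2], "delta_rot": [-0.1, 0, 0]}
    - {"translation": [0, 1.2, -0.2], "delta_rot": [-0.1, 0, 0]}
    - {"translation": [0, 1.2, -0.2], "delta_rot": [-0.1, 0, 0]}
    - {"translation": [0, 1.2, -0.2], "delta_rot": [-0.1, 0, 0]}

```text
time_s: 14.75
ee_pos: [0.5735, 0.1978, 0.1553]
eef_rot: [-0.535, 0.535, -0.462, 0.462]
wrist_force: [-2.1, -0.4, 9.2]
gripper_width: 0.0146
```

Run:
```python
from h import *
F=[];M=[]
for i in range(8):
    w=cam('wrist');s=robot.get_state();F.append(s['wrist_force']);M.append(s['torque'])
print(np.mean(F,0).round(2),np.std(F,0).round(2),np.mean(M,0).round(3));go([.5733,.1979,.1555],8.4)
```

```text
[-2.57 -0.91  9.96] [0.67 0.43 0.53] [-0.16   0.454 -0.011]
at [0.5735 0.1978 0.1554] F [-1.8 -1.1 10.3] M [-0.13  0.46 -0.05] w 0.0148 need [-0.1 -0.1 -0.2] turn [ 0.04 -0.04 -0.01]
```

Run:
```python
from h import *
k=dict(np.load('kcam3.npz'));w=cam('wrist')
for c in(k,w):
    g=c['color'].sum(2)/3.;col=g[200:300,255:260].max(1);print('line rows',200+int(np.argmax(np.diff(col))),200+int(np.argmin(np.diff(col))))
go([.5733,.1979,.1555],8.4)
robot.job_done()
```

```text
line rows 223 226
line rows 223 285
at [0.5735 0.1978 0.1554] F [-2.  -1.   9.3] M [-0.17  0.48  0.04] w 0.0149 need [-0.1 -0.1 -0.2] turn [ 0.04 -0.04 -0.01]
the job is handed in; nothing more can be done
```

The knob is on the D-shaft, still gripped by its bar and pressed down well past half of the spring travel. I handed the job in like that at about 15 s of the 43 s allowed.

- **Fit:** I picked the large knob and turned it to the shaft's flat, which measured 8.3–8.6° of yaw. It slid on with no measurable force until it met the bore's end within about 1 mm of the predicted height.
- **Press:** The last averaged force was about 10 N downward, or roughly 11 N on the spring once the knob's weight is allowed for. By height the shaft has sunk about 7.3 mm of 8 mm. By force it comes out a little deeper, near 7.9 mm, so it may be close to the bottom stop.
- **Disagreement:** At lighter presses the two estimates differed more (about 4.6 mm by force against 5.9 mm by height). I pressed further so that both were clear of 4 mm.
- **Sideways load:** There is a steady side force of about 2–3 N and a wrist moment of about 0.45 N m, which I put down to a slight side contact on the shaft. My attempt to trim it out did not help.
- **Force limit:** The highest wrist force I read was about 10 N. I only have readings between moves, not a continuous peak.
- **Grip:** The top end of the knob's index line was at the same pixel row (223) after lifting and at the last check, so the knob had not slipped. The automatic check of the line's lower end failed on the earlier picture.
- **Other objects:** The wrist pictures showed nothing else touched, but I did not take a final overview picture.

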